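# Switch the yellow lockout lever over

### The job

Switch the hand-lever air valve with the yellow collar over: lift its lockout collar, swing the lever away from you past the raised land of its gate to the far notch, and let the collar drop fully down again so that the lever is locked there. Leave the valve with the red collar as it is.

Things in the scene. Friction and masses are not known exactly. Their poses are not given: they have to be found in the camera images.
- yellow_grip (a point): Centre of the yellow collar: round sleeve, 36 mm wide, 26 long, sliding on a lever's stem. z: up the stem from the pivot (the lift); y: along the pivot, level; x: the swing to the far notch. With the collar down it is 113 mm from the pivot, which is 45 mm over the bench. Black cap (18 mm wide) on the stem's end: top 149 mm from the pivot. Gate under the sleeve: 27 mm wide, to 97 mm from the pivot
- yellow_lever (a joint): Swing of the yellow valve's lever, rad: 0 = near stop, leaning 0.40 rad from upright against its x axis (to the robot); 0.40 = upright; 0.80 = far stop. Stays where it is left (about 1.5 N at the collar moves it). The collar's cross pin sits in the near notch (0 to 0.16); with the collar down, the gate's land blocks the way to the far notch (0.64 to 0.80).
- yellow_collar (a joint): Lift of the yellow collar along the stem, m: 0 = down, 0.015 = upper stop. Raised 0.011 or more, its pin passes over the land. A spring pushes it down with 3 N (down) to 4.5 N (up), so it must be held up while the lever swings over the land; released at a notch, it drops in by itself.
- red_grip (a point): Centre of the red collar of a second, otherwise equal valve on the same bench, with the same axes; its lever also stands in its near notch, collar down. To be left alone. A tall fixed press stands on the bench left of both valves (y 0.05 to 0.70, x over 0.48, up to 0.55 m high): travel round it on the robot's side.

How it is judged (in metres and radians):
On the way:
1. the yellow collar is lifted while its lever still stands at the near side (value of joint yellow_collar above 0.008 m and value of joint yellow_lever below 0.3 rad), for 0.05 s.
At the end, for the whole second after the job is handed in: The yellow valve's lever stands in its far notch (swing over 0.61 rad), its collar is down again (within 3 mm), and the red valve's collar is within 20 mm of where it was (value of joint yellow_lever above 0.61 rad and value of joint yellow_collar below 0.003 m and distance of red_grip from where it was at the start of the episode below 0.02 m); the robot touches nothing.
It fails at once if the red valve's lever or collar is moved by more than 20 mm (distance of red_grip from where it was at the start of the episode above 0.02 m).
It also fails if it takes over 37 s, if anything falls off the work surface, if the arm or the gripper's body presses on something with over 40 N, if the wrist force passes 120 N, or if a joint passes its speed limit or range.

### The arm

A 6-joint arm with a two-finger parallel gripper is mounted at the origin on a cart in front of the work surface, level with it; the furniture and walls round the work are solid. World frame = base frame: x ahead of the robot, y to its left, z up, the work surface at z = 0. Lengths are in mm, angles in rad, forces in N, time in s.
With the tool pointing down it reaches from about 350 to 875 mm from the base axis. Payload 4.2 kg.
Tool frame: the origin (TCP) lies at the very end of the fingers, on their centre line; the grasp point (between the pads) lies 19 mm behind it (arm.grip_point_offset is the distance from the TCP to the grasp point, in mm); z points along the fingers, y is the direction in which the jaws open and shut (so a half turn about z gives the same grasp; the last joint's range is limited). The gripper opens to 85 mm and grips with 20 to 120 N. Pads are 22 mm wide; open, the fingers measure 114 mm over their backs; the gripper's body (76 mm by 85 mm) begins 54 mm behind the grasp point. The pads swing forward as they close: fully open they stand 13 mm farther back than shut.
Start: joints at [1.513, 0.385, 0.008, 0, -1.194, -0.259], TCP at [194.672, 593.887, 203.412] pointing down, gripper open.
Joint ranges: [-3.14, 3.14], [-1.21, 2.06], [-1.07, 1.41], [-3.16, 2.05], [-2.99, -0.16], [-3.1, 3.1]. Speed limits (rad/s): [2.79, 2.79, 3.14, 3.14, 3.14, 3.14].

### API

Orientations are given as a unit quaternion [x, y, z, w].
In Python, from bench import arm gives the robot as it stands.
- The arm moves only by the tool drive_tool, never from a script. Its argument "steps" is a list of rows, each a list of 5 numbers: the shift along the tool's x, y, z in m, then the turn about the tool's z in degrees, then the finger opening in m, from 0 to 0.0854. A call has 1 to 20 rows; each row shifts and turns the commanded pose from where the row before left it, along the tool's axes as they then stand; what a row does not reach is not made up. A row lasts 1/10 s, in which the tool goes at most 50 mm and 8.59 degrees, less where a joint would pass 70% of its speed; a pose out of reach is approached as far as the arm can. A call is refused whole if a number of a shift passes 0.05 or a number of a turn 8.59, either way. A call with a gripper value outside its range is refused whole. The fingers move at their own pace and stop on an object; the grip force is fixed at half the most. Time passes only in rows, so rows that do not move let the fingers close. It gives the time, the measured TCP pose, the force and the opening at its end, in the units of the state.
- arm.read_state(): the state, without advancing time (a new reading comes with each control period).
- arm.get_image(name): name is "scene" or "top"; returns (picture, depth): 420x560x3 uint8, blue, green, red; 420x560 float32, mm along the optical axis (not along the pixel's ray), 0 where there is no reading.
- arm.camera_params(name): a dict with "K" (3x3 intrinsics, pixels), "dist" ([k1, k2, p1, p2, k3] as OpenCV has them; the pictures are not rectified), "world_to_cam" (4x4, takes a point from world to camera coordinates). Camera axes: x right, y up, looking along -z (the intrinsics and any distortion apply to the point x, -y, -z); pixel columns grow to the right and rows downward; lengths in mm; the calibration is good to about 2 mm. A picture is of the moment at which its call begins. camera_params takes no time and is no camera call.
- arm.job_done(): hands the job in, once; it reports no verdict.
The state is a dict: "clock": time; "joints": joint angles; "joint_vel": joint speeds; "joint_efforts": joint torques, N m; "position": TCP position; "ee_rot": TCP orientation; "contact_force": force on the tool from outside, world axes, zero at the start; "wrist_torque": the same for the moment, N m; "gripper_width": finger opening in mm.
Only numpy, scipy, OpenCV 4.12 (cv2) and the standard library are available. Lean on these libraries where they do the work, as an engineer would, in place of code of your own. Each camera call takes 0.05 s, during which the arm holds its last target.

## Working session

There is one attempt and no reset: what is moved stays moved. The work goes in short steps, Python scripts to look and compute and a tool call to move; the robot and the scene stay as the last step left them, time stands still between calls to the robot, and variables do not carry over. Pictures are saved under pics/ and viewed, and the job is handed in when it is done.

Besides the shell and the picture viewer there is one more tool, called after "Request:" as a command line: name --pt "numbers of a row" for each row, then --argument value for the rest. drive_tool: Moves the arm, as the interface text tells. Its arguments: {"type":"object","properties":{"steps":{"type":"array"}},"required":["steps"]}

```bash
ls; mkdir -p pics; python3 - <<'E'
from bench import arm
import cv2,numpy as np
print(arm.read_state())
for n in("scene","top"):
    im,d=arm.get_image(n); cv2.imwrite(f"pics/{n}0.png",im); np.save(f"pics/{n}0.npy",d); print(n,arm.camera_params(n))
E
```

```text
pics
{'clock': 0.0, 'joints': array([ 1.51260041e+00,  3.85558497e-01,  6.61289877e-03, -5.01346822e-04,
       -1.19397353e+00, -2.58585722e-01]), 'joint_vel': array([-0.00032047,  0.00041916, -0.00079647,  0.00159061, -0.00062951,
       -0.0004995 ]), 'joint_efforts': array([-4.32508605e-04, -3.92290878e+01,  1.88393319e+01,  4.18597028e+00,
       -4.69268969e-03,  3.95184131e-06]), 'position': array([194.48518276, 593.29294025, 202.31505676]), 'ee_rot': array([ 9.87467201e-01, -1.57820612e-01, -1.25650371e-04,  1.07938028e-03]), 'contact_force': array([ 0.31671856,  0.68077162, -0.09579263]), 'wrist_torque': array([ 0.07580939,  0.0315949 , -0.04480592]), 'gripper_width': 85.28705718919714}
scene {'K': array([[508.23354755,   0.        , 271.81034955],
       [  0.        , 508.23354755, 216.61159811],
       [  0.        ,   0.        ,   1.        ]]), 'dist': array([0.03352814, 0.        , 0.        , 0.        , 0.        ]), 'world_to_cam': array([[-8.92628372e-01, -4.50583440e-01,  1.37532880e-02,
         3.77485132e+02],
       [ 1.92692843e-01, -3.53797500e-01,  9.15257777e-01,
        -2.98117721e+02],
       [-4.07534119e-01,  8.19635219e-01,  4.02633890e-01,
        -5.68856757e+02],
       [ 0.00000000e+00,  0.00000000e+00,  0.00000000e+00,
         1.00000000e+00]])}
top {'K': array([[389.92417842,   0.        , 277.11455961],
       [  0.        , 389.92417842, 214.85254093],
       [  0.        ,   0.        ,   1.        ]]), 'dist': array([-0.05423217,  0.        ,  0.        ,  0.        ,  0.        ]), 'world_to_cam': array([[-5.72585311e-03, -9.99677015e-01, -2.47604545e-02,
        -1.39796483e+02],
       [ 9.85842086e-01, -9.79260775e-03,  1.67390220e-01,
        -5.28430779e+02],
       [-1.67578625e-01, -2.34514463e-02,  9.85579745e-01,
        -8.94828909e+02],
       [ 0.00000000e+00,  0.00000000e+00,  0.00000000e+00,
         1.00000000e+00]])}
```

View pics/scene0.png

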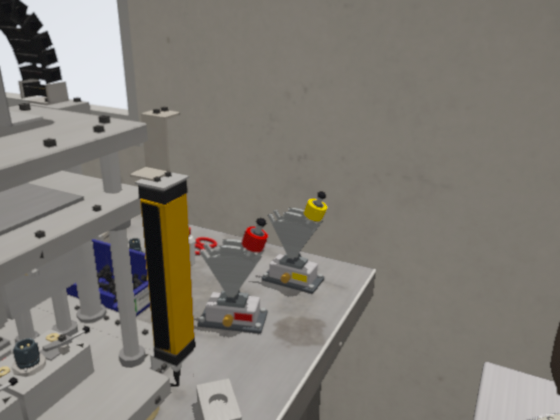

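View pics/top0.png

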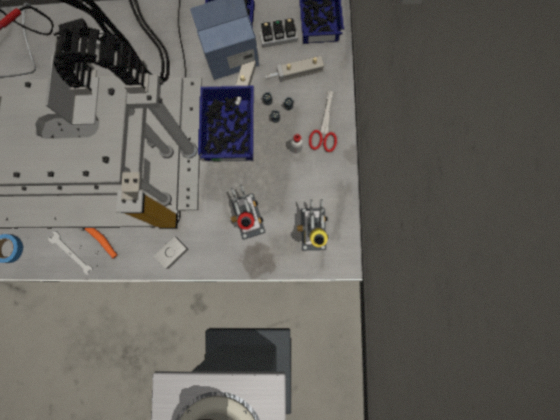

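The scene view shows the yellow collar at about (316,210) with its black cap at (321,196), and the red collar at (255,239). In the top view, yellow is at (319,240) and red at (246,221). Next I'll measure them.

```bash
cat > h.py <<'E'
import numpy as np,cv2
from bench import arm
def load(n,s):
    return cv2.imread(f"pics/{n}{s}.png"),np.load(f"pics/{n}{s}.npy"),arm.camera_params(n)
def pts(d,p,uv):
    uv=np.asarray(uv,float); z=d[uv[:,1].astype(int),uv[:,0].astype(int)].astype(float)
    u=cv2.undistortPoints(uv.reshape(-1,1,2),p["K"],p["dist"]).reshape(-1,2)
    c=np.c_[u[:,0]*z,-u[:,1]*z,-z]; T=p["world_to_cam"]
    return ((c-T[:3,3])@T[:3,:3])[z>0]
def proj(p,X):
    T=p["world_to_cam"]; c=np.atleast_2d(X)@T[:3,:3].T+T[:3,3]; c=c*[1,-1,-1]
    return cv2.projectPoints(c,np.zeros(3),np.zeros(3),p["K"],p["dist"])[0].reshape(-1,2)
def ray(p,uv):
    u=cv2.undistortPoints(np.array(uv,float).reshape(-1,1,2),p["K"],p["dist"]).reshape(2)
    T=p["world_to_cam"];R=T[:3,:3]; o=-R.T@T[:3,3]; d=R.T@np.array([u[0],-u[1],-1]); return o,d/np.linalg.norm(d)
def tri(uva,uvb,pa,pb):
    o1,d1=ray(pa,uva);o2,d2=ray(pb,uvb)
    s=np.linalg.lstsq(np.c_[d1,-d2],o2-o1,rcond=None)[0]
    a=o1+s[0]*d1;b=o2+s[1]*d2
    return (a+b)/2,np.linalg.norm(a-b)
def masks(im):
    h=cv2.cvtColor(im,cv2.COLOR_BGR2HSV);H,S,V=cv2.split(h)
    return {"yellow":(H>22)&(H<35)&(S>150)&(V>90),"red":((H<8)|(H>172))&(S>150)&(V>70)}
E
python3 - <<'E'
from h import *
R={}
for n,box in(("scene",(180,170,350,340)),("top",(220,180,345,260))):
    im,d,p=load(n,0)
    x0,y0,x1,y1=box
    cv2.imwrite(f"pics/{n}c.png",cv2.resize(im[y0:y1,x0:x1],None,fx=4.5 if n=="scene" else 6,fy=4.5 if n=="scene" else 6,interpolation=cv2.INTER_CUBIC))
    for c,m in masks(im).items():
        mm=np.zeros(m.shape,np.uint8); mm[y0:y1,x0:x1]=m[y0:y1,x0:x1]
        k,l,st,ce=cv2.connectedComponentsWithStats(mm)
        for i in np.argsort(-st[1:,4])[:3]+1:
            v,u=np.nonzero(l==i); P=pts(d,p,np.c_[u,v]); print(n,c,st[i],ce[i],np.median(P,0).round(1) if len(P) else None)
E
```

```text
scene yellow [304 198  23  24 336] [314.41369048 210.45535714] [ 454.9 -219.   156.7]
scene yellow [292 273  15   9  93] [299.09677419 276.89247312] [ 473.4 -209.7   25.5]
scene yellow [186 206   1   5   5] [186. 208.] [491.   92.3 268.8]
scene red [242 226  26  26 405] [253.75802469 240.25679012] [489.2 -66.4 158. ]
scene red [195 238  22  11 114] [204.03508772 242.52631579] [ 724.6 -271.6    8.2]
scene red [234 313  18   8 108] [242.75925926 316.74074074] [502.3 -54.2  25.2]
top yellow [310 229  17  18 128] [317.71875   236.6015625] [ 462.3 -229.   165.2]
top red [237 212  17  17 141] [245.08510638 219.88652482] [498.3 -79.4 165.4]
```

```bash
ls pics
```

```text
scene0.npy
scene0.png
scenec.png
top0.npy
top0.png
topc.png
```

View pics/scenec.png

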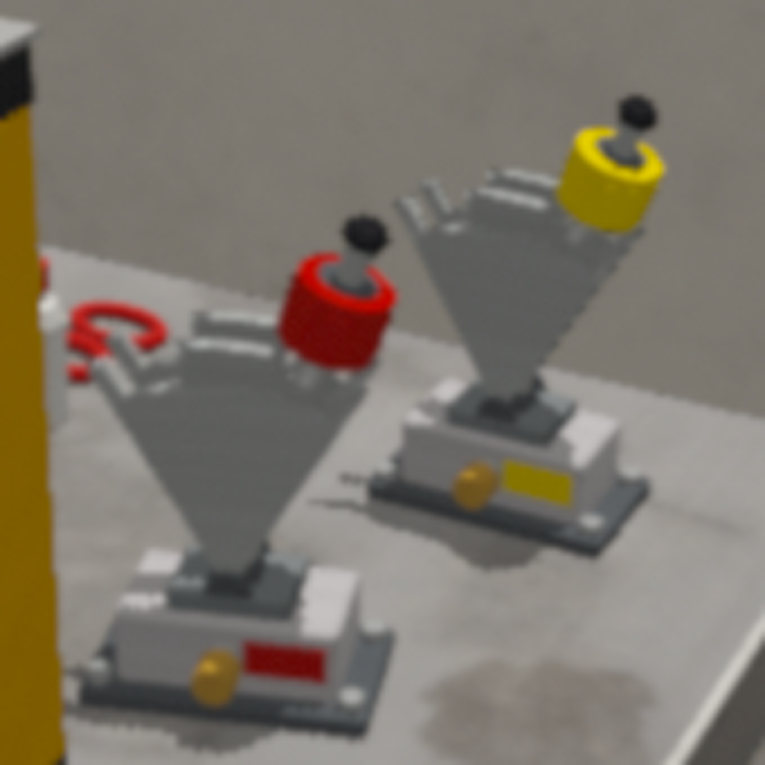

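View pics/topc.png

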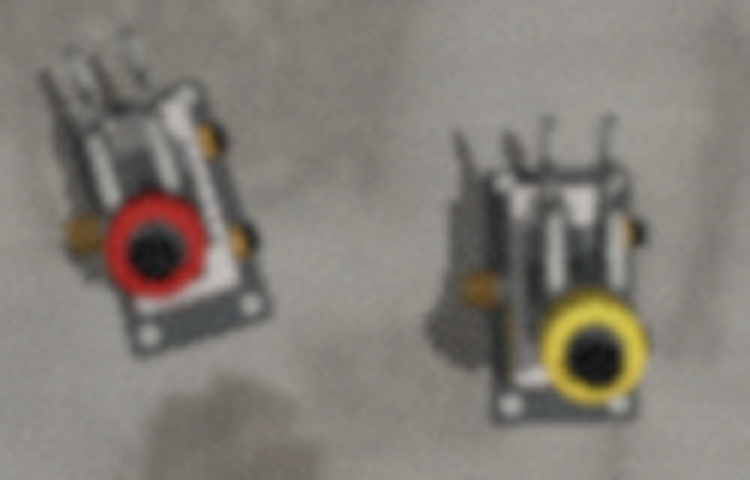

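```bash
cat > fit.py <<'E'
from h import *
from scipy.optimize import least_squares
def frame(q,swing):
    px,py,pz,yaw=q; a=-0.40+swing
    y=np.array([-np.sin(yaw),np.cos(yaw),0]);h=np.array([np.cos(yaw),np.sin(yaw),0])
    z=np.cos(a)*np.array([0,0,1])+np.sin(a)*h
    return np.array([px,py,pz]),y,h,z
if __name__=="__main__":
    ims,ds,ps=load("scene",0);imt,dt,pt=load("top",0)
    cap,e=tri((321.3,195.1),(319.5,239.2),ps,pt);print("cap",cap.round(1),e.round(2))
    col,e2=tri((315.9,210.0),(319.0,238),ps,pt);print("collar ~",col.round(1),e2.round(2))
    # bolts on base plate
    for uv in[(510,403),(620,403),(622,185),(503,182)]:
        o,d=ray(pt,(uv[0]/6+220,uv[1]/6+180)); s=(8-o[2])/d[2]; print("bolt z=8",(o+s*d).round(1))
    P=[]
    for im,d,p,b in((ims,ds,ps,(296,190,335,230)),(imt,dt,pt,(300,220,340,260))):
        m=masks(im)["yellow"]; v,u=np.nonzero(cv2.erode(m.astype(np.uint8),np.ones((2,2)))); k=(u>=b[0])&(u<b[2])&(v>=b[1])&(v<b[3]); P.append(pts(d,p,np.c_[u,v][k])); print(len(P[-1]),P[-1].mean(0))
    A=np.vstack(P)
    def sdf(q,A):
        o,y,h,z=frame(q,sw); r=A-o; t=r@z; rad=np.linalg.norm(r-t[:,None]*z,axis=1)
        a=np.c_[rad-18,abs(t-113)-13]
        return np.minimum(a.max(1),0)+np.linalg.norm(np.maximum(a,0),axis=1)
    for sw in(0,.08,.16):
      for X in(A,P[0],P[1]):
        def f(q): 
            o,y,h,z=frame(q,sw)
            return np.r_[np.clip(sdf(q,X),-15,15),(o+z*140-cap)*3,(q[2]-45)*3]
        r=least_squares(f,[500,-220,45,0],loss="soft_l1",f_scale=2)
        o,y,h,z=frame(r.x,sw)
        print(sw,r.x.round(3),"cost",round(r.cost,1),"collar",(o+113*z).round(1),np.median(abs(sdf(r.x,X))).round(2))
E
python3 fit.py
```

```text
cap [ 450.9 -233.3  181.2] 4.46
collar ~ [ 458.1 -234.3  151.4] 1.36
bolt z=8 [ 452.  -211.2    8. ]
bolt z=8 [ 451.6 -256.2    8. ]
bolt z=8 [ 542.3 -259.3    8. ]
bolt z=8 [ 544.  -209.9    8. ]
279 [ 453.92219829 -220.45779112  154.89706514]
70 [ 460.72920248 -230.22009662  165.12411936]
0 [ 5.03964e+02 -2.30038e+02  4.79860e+01  6.00000e-02] cost 262.7 collar [ 460.  -232.7  152.1] 0.79
0 [ 5.03858e+02 -2.30965e+02  4.85690e+01  4.00000e-02] cost 192.5 collar [ 459.9 -232.7  152.6] 0.73
0 [ 5.04890e+02 -2.30298e+02  4.73470e+01  5.60000e-02] cost 89.3 collar [ 461.  -232.8  151.4] 0.8
0.08 [ 4.95326e+02 -2.31051e+02  4.47840e+01  4.70000e-02] cost 226.5 collar [ 459.8 -232.7  152. ] 0.78
0.08 [ 4.95250e+02 -2.32292e+02  4.53440e+01  1.30000e-02] cost 164.0 collar [ 459.7 -232.7  152.6] 0.71
0.08 [ 4.9513e+02 -2.3031e+02  4.4260e+01  6.7000e-02] cost 67.8 collar [ 459.7 -232.7  151.5] 0.93
0.16 [ 4.86650e+02 -2.32443e+02  4.25330e+01  1.00000e-02] cost 287.9 collar [ 459.8 -232.7  152.3] 0.94
0.16 [ 4.86315e+02 -2.33127e+02  4.35170e+01 -1.20000e-02] cost 208.1 collar [ 459.5 -232.8  153.3] 0.89
0.16 [ 4.89646e+02 -2.32441e+02  4.32250e+01  1.40000e-02] cost 97.5 collar [ 462.8 -232.8  153. ] 1.06
```

Both fits put the yellow collar at about (460, -233, 152). The pivot is near (499, -233, 45) and the yaw is about 0.01. I'll square up the tool, rise, and travel on the robot's side.

Request:
drive_tool --pt "0 0 -0.02 -6.1 0.085" --pt "0 0 -0.02 -6.1 0.085" --pt "0 0 -0.02 -6.0 0.085" --pt "0.0147 0.0444 0 0 0.085" --pt "0.0147 0.0444 0 0 0.085" --pt "0.0147 0.0444 0 0 0.085" --pt "0.0147 0.0444 0 0 0.085" --pt "0.0147 0.0444 0 0 0.085" --pt "0.0147 0.0444 0 0 0.085" --pt "0.0147 0.0444 0 0 0.085" --pt "0.0147 0.0444 0 0 0.085" --pt "0.0147 0.0444 0 0 0.085" --pt "0.0147 0.0444 0 0 0.085" --pt "0.0147 0.0444 0 0 0.085" --pt "0.0147 0.0444 0 0 0.085" --pt "0 0 0 0 0.085"

```text
clock: 1.7
position: [371.7, 56.7, 263.1]
ee_rot: [1.0, -0.004, -0.0, 0.0]
contact_force: [-0.1, -0.4, 0.5]
gripper_width: 84.8
```

Request:
drive_tool --pt "0.011 0.0362 0 0 0.085" --pt "0.011 0.0362 0 0 0.085" --pt "0.011 0.0362 0 0 0.085" --pt "0.011 0.0362 0 0 0.085" --pt "0.011 0.0362 0 0 0.085" --pt "0.011 0.0362 0 0 0.085" --pt "0.011 0.0362 0 0 0.085" --pt "0.011 0.0362 0 0 0.085" --pt "0 0 0 0 0.085" --pt "0 0 0 0 0.085"

```text
clock: 2.7
position: [459.6, -228.2, 262.4]
ee_rot: [1.0, -0.0, -0.001, -0.0]
contact_force: [0.5, 0.4, 0.9]
gripper_width: 85.0
```

```bash
python3 - <<'E'
from h import *
print(arm.read_state()["position"],arm.read_state()["clock"])
for n,s in(("scene",3),("top",3)):
    im,d=arm.get_image(n);x0,y0=(240,100) if n=="scene" else(230,160)
    cv2.imwrite(f"pics/{n}1.png",cv2.resize(im[y0:y0+180,x0:x0+180],None,fx=3,fy=3,interpolation=2))
E
```

```text
[ 459.62209968 -228.24081722  262.44560471] 2.7
```

View pics/scene1.png

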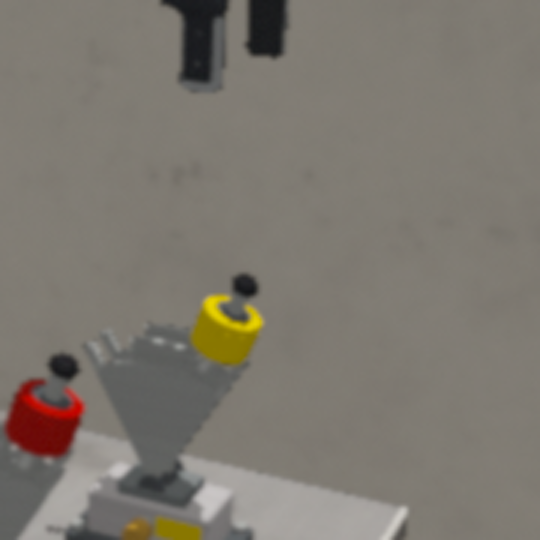

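View pics/top1.png

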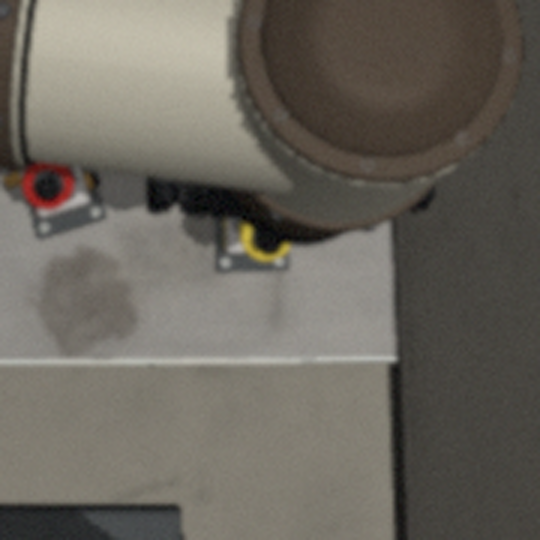

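The scene view shows the open fingertips at crop (200,92) and (267,57), above the yellow collar at (228,328). Red is undisturbed at (45,418). I'll descend next.

Request:
drive_tool --pt "0 0.0045 0.03 0 0.085" --pt "0 0 0.03 0 0.085" --pt "0 0 0.03 0 0.085" --pt "0 0 0.025 0 0.085" --pt "0 0 0.016 0 0.085" --pt "0 0 0 0 0.085" --pt "0 0 0 0 0.085"

```text
clock: 3.5
position: [460.3, -232.1, 133.3]
ee_rot: [1.0, 0.001, 0.0, 0.0]
contact_force: [-0.0, -0.6, 0.8]
gripper_width: 85.0
```

```bash
python3 - <<'E'
from h import *
s=arm.read_state();print(s["position"],s["clock"],s["contact_force"])
for n in("scene","top"):
    im,d=arm.get_image(n);x0,y0=(240,150) if n=="scene" else(230,160)
    cv2.imwrite(f"pics/{n}2.png",cv2.resize(im[y0:y0+150,x0:x0+150],None,fx=4,fy=4,interpolation=2))
E
```

```text
[ 460.2756332  -232.09843238  133.2661203 ] 3.5 [-0.03738024 -0.55842736  0.76388884]
```

View pics/scene2.png

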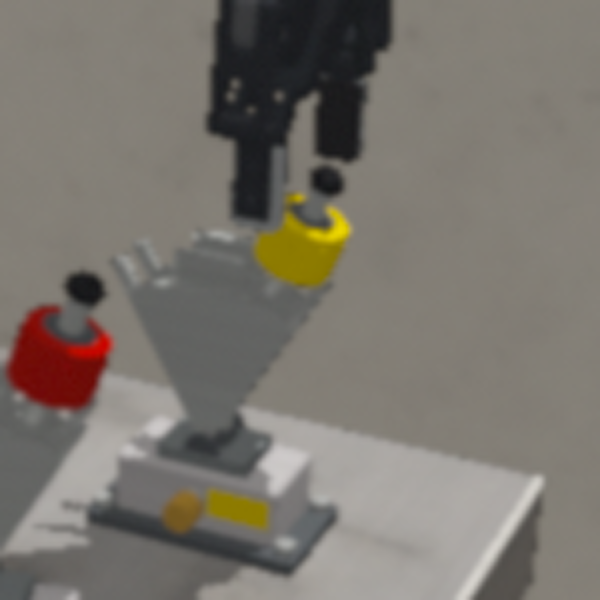

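```bash
python3 - <<'E'
from h import *
p=arm.camera_params("scene")
for y in(-182,-190,-275,-283):
  for z in(133,146,155): print(y,z,((proj(p,[460,y,z])-[240,150])*4).round(0))
E
```

```text
-182 133 [[248. 322.]]
-182 146 [[249. 294.]]
-182 155 [[250. 274.]]
-190 133 [[256. 315.]]
-190 146 [[257. 287.]]
-190 155 [[258. 267.]]
-275 133 [[330. 246.]]
-275 146 [[332. 219.]]
-275 155 [[333. 201.]]
-283 133 [[337. 240.]]
-283 146 [[338. 213.]]
-283 155 [[339. 195.]]
```

```bash
python3 - <<'E'
from h import *
p=arm.camera_params("scene")
print(((proj(p,[460,-233,152])-[240,150])*4).round(0))
im,d=arm.get_image("scene");cv2.imwrite("pics/scene3f.png",im);np.save("pics/scene3f.npy",d)
for uv in[(303,195),(303,203),(299,200),(309,198),(324,185),(326,175),(315,215),(321,195)]:print(uv,im[uv[1],uv[0]],d[uv[1],uv[0]],pts(d,p,[uv]).round(1))
s=arm.read_state();print(s["joints"],s["position"])
E
```

```text
[[297. 239.]]
(303, 195) [34 30 28] 817.6078 [[ 457.7 -174.2  200. ]]
(303, 203) [38 37 34] 823.82874 [[ 457.4 -175.   185.9]]
(299, 200) [37 35 34] 825.9505 [[ 464.9 -175.6  189.5]]
(309, 198) [96 97 95] 823.5671 [[ 450.2 -182.   193.5]]
(324, 185) [27 27 27] 908.57886 [[ 460.5 -275.8  183.9]]
(326, 175) [27 25 26] 897.2627 [[ 457.  -273.6  203.9]]
(315, 215) [  0 123 141] 871.8159 [[ 452.3 -218.1  149.2]]
(321, 195) [33 30 30] 862.5878 [[ 446.7 -226.7  184.1]]
[-1.52583820e-01  2.64053296e-01 -3.59931645e-01  2.82338267e-04
 -9.43850938e-01  1.72494359e+00] [ 460.73991447 -232.605918    133.91194011]
```

View pics/scene3f.png

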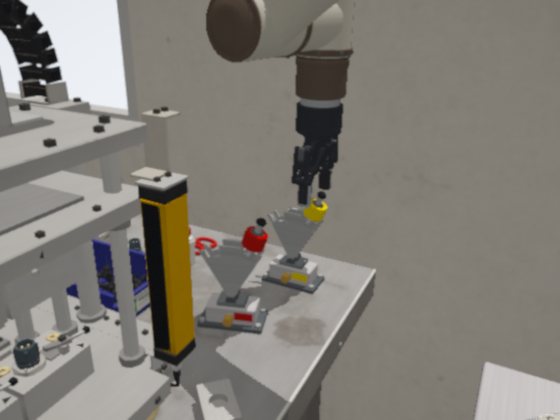

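The pictures and the state disagree. The image depth puts the open fingertips at z≈178, but the state says the TCP is at 134. I'll close partway, still clear of the 36 mm collar, and see how far forward the tips swing.

Request:
drive_tool --pt "0 0 0 0 0.052" --pt "0 0 0 0 0.052" --pt "0 0 0 0 0.052" --pt "0 0 0 0 0.052"

```text
clock: 4.05
position: [459.8, -232.8, 132.5]
ee_rot: [1.0, 0.0, 0.0, 0.0]
contact_force: [0.3, 0.8, -0.1]
gripper_width: 52.0
```

```bash
python3 - <<'E'
from h import *
p=arm.camera_params("scene");s=arm.read_state();print(s["position"],s["gripper_width"],arm.grip_point_offset)
im,d=arm.get_image("scene");x0,y0=240,100
cv2.imwrite("pics/scene4.png",cv2.resize(im[y0:y0+150,x0:x0+150],None,fx=4,fy=4,interpolation=2))
for u in(304,306,308,310,312):
  for v in range(212,192,-1):
    if im[v,u].max()<60:
        print(u,v,d[v,u],pts(d,p,[(u,v)]).round(1)); break
E
```

```text
[ 459.76745843 -232.84565822  132.51959918] 51.98289223315091 18.700000000000003
304 206 846.38763 [[ 463.1 -193.3  172.8]]
306 206 844.31604 [[ 459.4 -193.   173.7]]
308 206 842.23535 [[ 455.7 -192.7  174.5]]
310 206 845.99554 [[ 454.  -197.4  173.1]]
```

View pics/scene4.png

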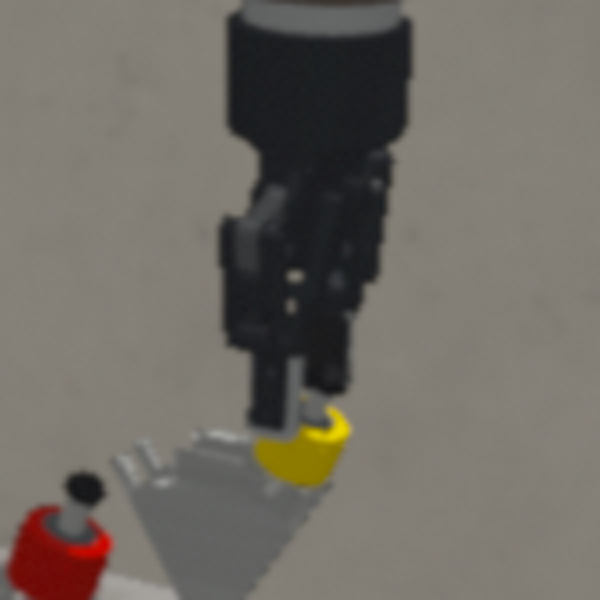

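Closing brought the tips to z≈170, still about 35 mm above the reported TCP. I trust the pictures, because they also agree with the valve's stated heights. I'll open a little and go down about 33 mm in stages, watching the force.

Request:
drive_tool --pt "0 0 0 0 0.062" --pt "0 0 0.01 0 0.062" --pt "0 0 0.01 0 0.062" --pt "0 0 0 0 0.062" --pt "0 0 0 0 0.062"

```text
clock: 4.6
position: [459.4, -232.8, 111.7]
ee_rot: [1.0, 0.0, -0.001, -0.0]
contact_force: [-0.2, -0.4, -0.4]
gripper_width: 62.0
```

```bash
cat > look.py <<'E'
import sys
from h import *
p=arm.camera_params("scene");s=arm.read_state();print(s["clock"],s["position"],s["gripper_width"],s["contact_force"])
im,d=arm.get_image("scene");x0,y0=240,120
k=sys.argv[1];cv2.imwrite(f"pics/sc{k}.png",cv2.resize(im[y0:y0+150,x0:x0+150],None,fx=4,fy=4,interpolation=2))
cv2.imwrite(f"pics/scf{k}.png",im);np.save(f"pics/scf{k}.npy",d)
E
python3 look.py 5
```

```text
4.6 [ 459.4196759  -232.77087837  111.7255204 ] 61.97180499908243 [-0.19333011 -0.41202283 -0.4409011 ]
```

View pics/sc5.png

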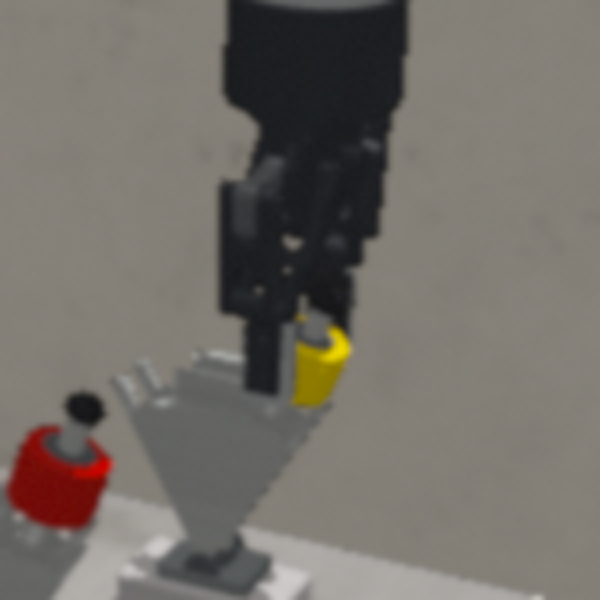

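The near finger now sits beside the collar, with its tip at crop (270,395). It needs about 12 mm more, then I close.

Request:
drive_tool --pt "0 0 0.01 0 0.062" --pt "0 0 0.002 0 0.062" --pt "0 0 0 0 0.05" --pt "0 0 0 0 0.042" --pt "0 0 0 0 0.03" --pt "0 0 0 0 0.03" --pt "0 0 0 0 0.03" --pt "0 0 0 0 0.03"

```text
clock: 5.45
position: [460.0, -233.1, 100.8]
ee_rot: [1.0, 0.0, 0.0, 0.0]
contact_force: [-1.6, -2.5, 2.0]
gripper_width: 34.8
```

```bash
python3 look.py 6
```

```text
5.45 [ 459.96205073 -233.14894138  100.81595084] 34.77650346233002 [-1.63874575 -2.47841069  1.98308482]
```

View pics/sc6.png

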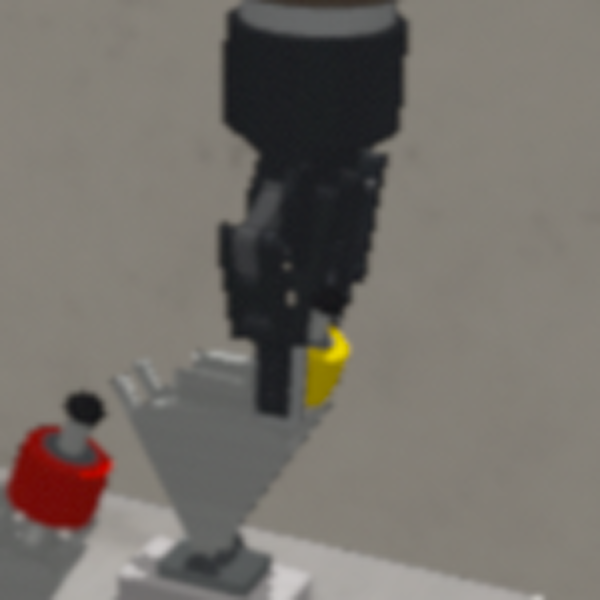

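The grip holds at 34.8 mm on the collar. Next I lift 13 mm along the stem, which leans about 0.36 rad toward the robot.

Request:
drive_tool --pt "-0.0016 0 -0.004 0 0.03" --pt "-0.0016 0 -0.004 0 0.03" --pt "-0.0016 0 -0.0042 0 0.03" --pt "0 0 0 0 0.03" --pt "0 0 0 0 0.03"

```text
clock: 6.0
position: [455.6, -233.1, 112.4]
ee_rot: [1.0, 0.0, 0.001, 0.0]
contact_force: [2.7, -5.2, -4.0]
gripper_width: 34.4
```

```bash
python3 look.py 7
```

```text
6.0 [ 455.64125861 -233.10539675  112.42075565] 34.395603238294676 [ 2.72217616 -5.21390156 -4.005867  ]
```

View pics/sc7.png

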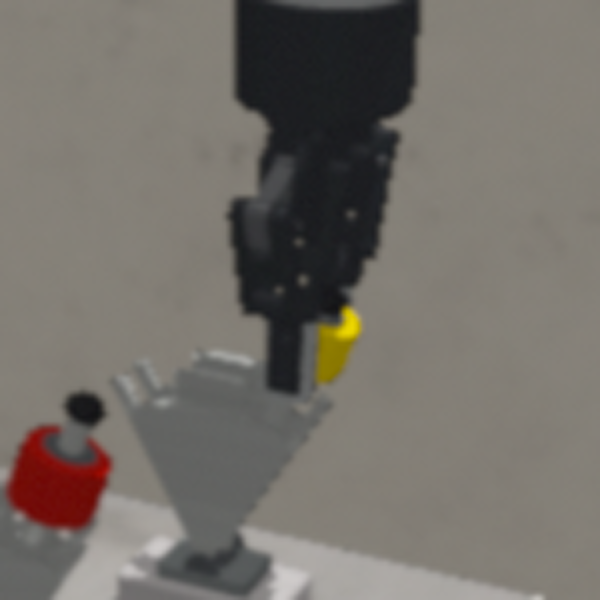

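The collar has risen with the fingers: its top went from crop row 330 to 308, about 11–12 mm, and the spring shows as -4 N. I'll lift a little more and swing to upright along a 127 mm arc.

Request:
drive_tool --pt "-0.0004 0 -0.0012 0 0.03" --pt "0.0073 0 -0.0022 0 0.03" --pt "0.0072 0 -0.0019 0 0.03" --pt "0.0069 0 -0.0013 0 0.03" --pt "0.0069 0 -0.001 0 0.03" --pt "0.007 0 -0.0006 0 0.03" --pt "0.0069 0 -0.0002 0 0.03" --pt "0 0 0 0 0.03"

```text
clock: 6.85
position: [493.2, -232.6, 118.5]
ee_rot: [1.0, -0.0, -0.005, -0.001]
contact_force: [-2.1, -5.2, -5.3]
gripper_width: 34.6
```

```bash
python3 look.py 8
```

```text
6.85 [ 493.23484495 -232.64181752  118.46291452] 34.62800488422047 [-2.1316916  -5.17341432 -5.33308429]
```

View pics/sc8.png

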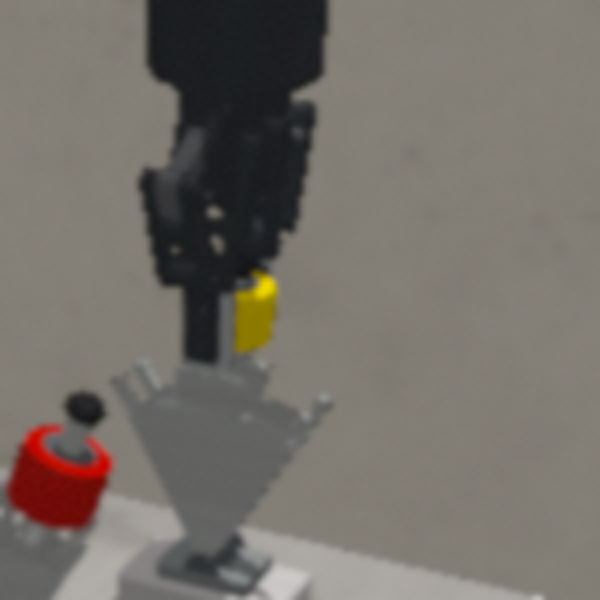

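The lever is about upright, with the collar held over the land at crop (255,312). The height is a bit less than planned, so I'll raise it slightly and let it settle before going on.

Request:
drive_tool --pt "0 0 -0.0015 0 0.03" --pt "0 0 0 0 0.03"

```text
clock: 7.1
position: [493.2, -232.7, 120.4]
ee_rot: [1.0, -0.0, -0.004, -0.001]
contact_force: [-1.7, -5.3, -4.2]
gripper_width: 34.7
```

Request:
drive_tool --pt "0.0073 0 0 0 0.03" --pt "0.0073 0 0.0004 0 0.03" --pt "0.0073 0 0.0008 0 0.03" --pt "0.0073 0 0.0013 0 0.03" --pt "0.0073 0 0.0017 0 0.03" --pt "0.0073 0 0.002 0 0.03" --pt "0 0 0 0 0.03" --pt "0 0 0 0 0.03"

```text
clock: 7.9
position: [537.0, -232.3, 114.1]
ee_rot: [1.0, -0.0, -0.004, -0.001]
contact_force: [-4.5, -3.0, -4.7]
gripper_width: 34.7
```

```bash
python3 look.py 9
```

```text
7.9 [ 536.99449024 -232.31525478  114.05899512] 34.74714053769042 [-4.4715735  -3.01008751 -4.66152777]
```

View pics/sc9.png

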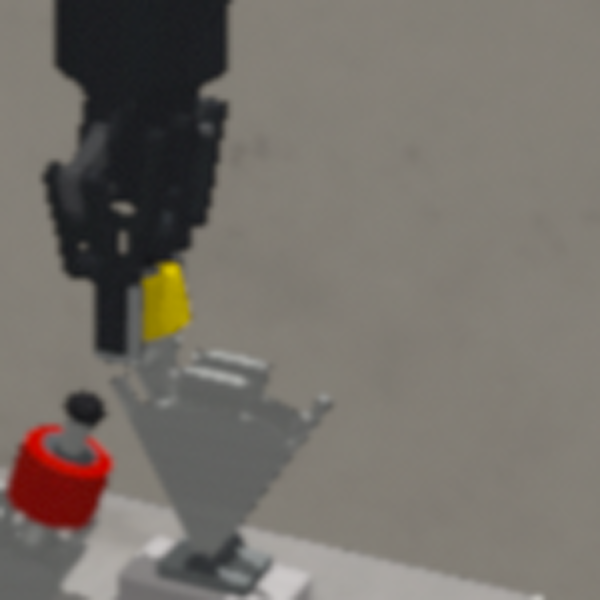

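The lever is on the far side, with swing about 0.72 by geometry and the collar still raised. I'll go slightly further and then release.

Request:
drive_tool --pt "0.002 0 0.0007 0 0.03" --pt "0 0 0 0 0.03" --pt "0 0 0 0 0.045" --pt "0 0 0 0 0.06" --pt "0 0 0 0 0.06" --pt "0 0 0 0 0.06"

```text
clock: 8.55
position: [543.4, -232.4, 116.2]
ee_rot: [1.0, 0.001, 0.001, 0.0]
contact_force: [-0.3, 0.3, -0.3]
gripper_width: 60.0
```

```bash
python3 look.py 10
```

```text
8.55 [ 543.37220835 -232.44708588  116.22719061] 59.96118678429847 [-0.30101173  0.33162835 -0.33359803]
```

View pics/sc10.png

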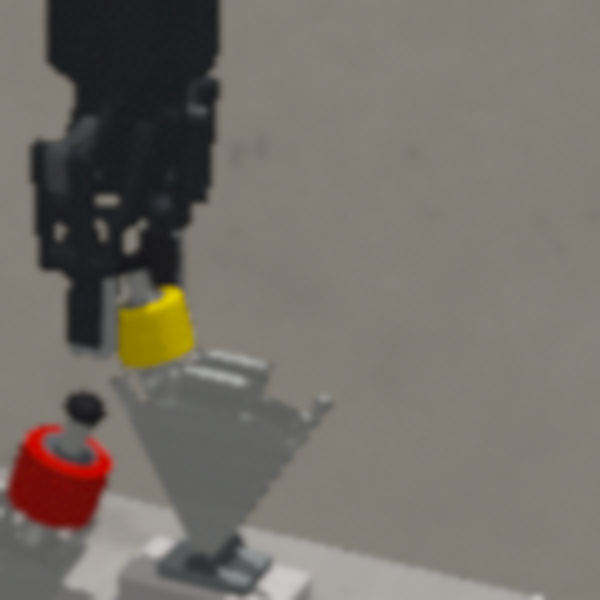

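The collar has dropped, its top moving from crop row 262 to about 290. I'll back straight up with the fingers open and measure.

Request:
drive_tool --pt "0 0 0 0 0.075" --pt "0 0 -0.01 0 0.085" --pt "0 0 -0.02 0 0.085" --pt "0 0 -0.03 0 0.085" --pt "0 0 -0.04 0 0.085" --pt "-0.02 0 -0.04 0 0.085" --pt "-0.04 0 0 0 0.085" --pt "-0.04 0 0 0 0.085" --pt "-0.04 0 0 0 0.085" --pt "0 0 0 0 0.085" --pt "0 0 0 0 0.085"

```text
clock: 9.7
position: [402.5, -233.1, 257.1]
ee_rot: [1.0, 0.0, 0.002, 0.0]
contact_force: [0.1, -0.1, -0.9]
gripper_width: 85.7
```

```bash
python3 look.py 11; python3 - <<'E'
from h import *
from fit import frame
from scipy.optimize import least_squares
im0,d0,p=load("scene",0);im=cv2.imread("pics/scf11.png");d=np.load("pics/scf11.npy")
m=masks(im)
for c,b in(("yellow",(270,180,335,235)),("red",(235,220,275,260))):
  for I,D in((im0,d0),(im,d)):
    M=masks(I)[c]; v,u=np.nonzero(M);k=(u>=b[0])&(u<b[2])&(v>=b[1])&(v<b[3]); P=pts(D,p,np.c_[u,v][k]); print(c,k.sum(),u[k].mean(),v[k].mean(),np.median(P,0).round(1))
    if c=="yellow": A=P
# swing/lift fit with fixed pivot
pw=[(497.5,-232.7,45,.01),(499.5,-232.7,45,.01)]
for q in pw:
    def f(t):
        o,y,h,z=frame((q[0],t[2],q[2],q[3]),t[0]); r=A-o; s=r@z; rad=np.linalg.norm(r-s[:,None]*z,axis=1)
        a=np.c_[rad-18,abs(s-113-t[1])-13]
        return np.clip(np.minimum(a.max(1),0)+np.linalg.norm(np.maximum(a,0),axis=1),-10,10)
    r=least_squares(f,[.7,3,q[1]],loss="soft_l1",x_scale=[.1,5,5]);print(q,r.x,r.cost)
E
```

```text
9.7 [ 402.47631768 -233.07607526  257.07588367] 85.70799755013022 [ 0.08490846 -0.0997001  -0.94247243]
yellow 336 314.4136904761905 210.45535714285714 [ 454.9 -219.   156.7]
yellow 272 278.4227941176471 202.40808823529412 [ 522.9 -218.6  157.6]
red 405 253.75802469135803 240.2567901234568 [489.2 -66.4 158. ]
red 385 253.42857142857142 240.66233766233765 [489.3 -66.  157.2]
(497.5, -232.7, 45, 0.01) [   0.70609721    1.08124669 -232.37486362] 141.13512815706935
(499.5, -232.7, 45, 0.01) [   0.68936669    0.43814587 -232.39195418] 140.55400720968373
```

View pics/sc11.png

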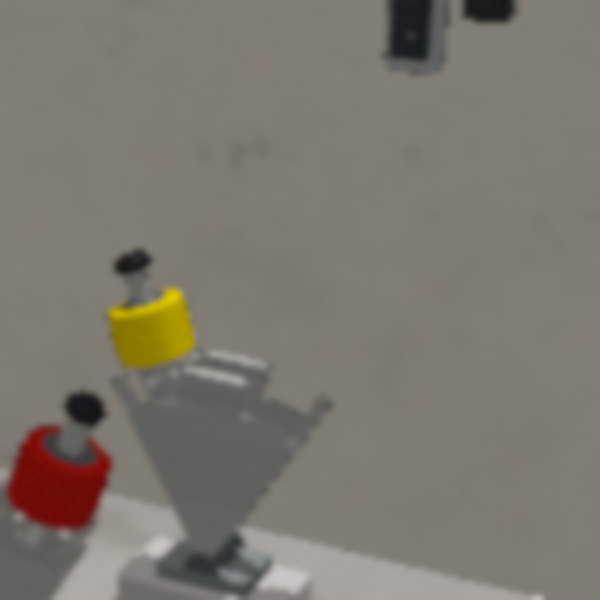

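```bash
python3 - <<'E'
from bench import arm
print(arm.job_done(),arm.read_state()["clock"])
E
```

```text
the job is handed in; nothing more can be done
the job is handed in; nothing more can be done
```

I switched the yellow valve over and handed the job in with the robot's clock at about 9.7 s. I gripped its collar across the pivot axis and lifted it about 12 mm with the lever still at the near side. Then I swung it over the land to the far notch, opened the fingers so the collar dropped, and backed away.

**Last checks (scene camera only, after backing off):**
- **Lever:** swing is about 0.69–0.71 rad, inside the far notch (0.64–0.80).
- **Collar:** lift is about 0.4–1.1 mm, so it is down. The uncertainty comes from how exactly I could place the pivot. I did not repeat this from the top camera.
- **Red valve:** its collar is within about 1 mm of where it was.
- **Contact:** the force on the tool was about 1 N or less, with the fingers open and well clear of both valves.

**What disagreed:**
- **Fingertips:** the pictures showed them about 45 mm above the reported TCP when open, and about 35 mm when half closed. I set the grasp height from the pictures, and the grip held.
- **Swing:** at mid-swing the arm was about 4 mm short in x and 2 mm low of what I commanded. I raised it slightly before crossing the rest of the land.

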